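# Raise the instrument's front edge with a levelling wedge and hold it

## Task

Pick up the T-handle and fit its square socket fully down onto the square stud of the steel levelling wedge; then, moving the wedge only by this handle, push its thin end under the front edge of the bench instrument until that edge has just lifted off its base by about 4 mm (not more than 8 mm at any moment). Finish while still gripping the handle and holding the wedge there, so that a colleague can adjust the feet; do not touch the instrument itself with the robot, and leave the beaker, the bottle and the jar where they stand.

Things in the scene. Friction and masses are not known exactly. Their poses are not given: they have to be found in the camera images.
- base: Fixed aluminium base under the instrument. Origin on the bench under the instrument's middle; +x from its front to its rear, z up. Two side rails (170 mm along x, 26 wide, 10 high, at y = -95 and +95 mm) leave an opening 164 mm wide at the front; between them the bench is bare for 140 mm behind the front edge. Front edge at x = -85 mm, hinge at x = +85 mm.
- instrument: White and grey low instrument, dark screen and keys in front, hinged to the base along its rear lower edge; only its weight (about 5 N at the front edge) keeps the front down. Steel bottom plate 170 x 208 x 8 mm, its front edge 15 mm ahead of the box; top 79 mm above the bench. Origin: middle of the hinge, 10 mm above the bench; axes as the base while at rest.
- front_edge (a point): Middle of the lower front edge of the instrument's bottom plate, the edge to be lifted. It is 10 mm above the bench while the instrument rests on its base; its height above 10 mm is the lift.
- wedge: Loose steel wedge, 0.45 kg, 120 x 40 mm, flat on the bench. Origin: on its underside below the stud's axis; +x to the thin end, z up. Thin end 4 mm thick at x = 100 mm; ramp rises evenly to 20 mm at x = 20 mm; then a flat tail 12 mm high to x = -20 mm with the square stud in its middle. Pointing straight in, an instrument edge at wedge x = 70 mm is just touched; at x = 50 mm it is lifted 4 mm.
- stud_top (a point): Centre of the top of the wedge's stud, 36 mm above the wedge's underside. The stud is 16 mm square, sides parallel to the wedge's x and y, 24 mm tall above the tail, the top 3 mm tapered to 10 mm square.
- handle: Loose T-handle, 0.16 kg, 76 mm tall, standing on its socket. Origin: centre of its underside, at the socket's mouth; x along the grip bar, z up. Socket block 34 x 34 x 34 mm with a square bore from below, 18 mm wide, 26 mm deep, sides parallel to x and y. It fits the stud in any quarter turn, with 1 mm play each side and 7 degrees of turn; seated, its underside is 12 mm above the wedge's.
- grip (a point): Middle of the handle's grey grip bar, 60 mm above the handle's underside. The bar is 64 mm long (handle x), 18 mm thick (handle y) and spans 34 to 76 mm height; grip it across its thickness.
- beaker: Bystander: small glass beaker, 52 mm wide and 62 mm tall, origin at the centre of its underside. It and the handle may stand in either of two places.
- bottle: Bystander: brown bottle with a blue cap, 68 mm wide, 165 mm tall, origin at the centre of its underside.
- jar: Bystander: white jar, 52 mm wide, 105 mm tall, origin at the centre of its underside.
Mind the look-alikes: they are no part of the job. Leave any orange or purple look-alike of the wedge alone. There is more than one size of the handle; the one meant has the size given above.

How it is judged:
By the outcome, as a careful person would: the job done as asked, in the order asked, and still so for the second after the job is handed in, while the arm keeps its last pose, push and grip.
It also fails if it takes over 51 s, if anything falls off the work surface, if the arm or the gripper's body presses on something with over 40 N, if the wrist force passes 120 N, or if a joint passes its speed limit or range.

## Robot

A 7-joint arm with a two-finger parallel gripper is mounted at the origin on the work surface. World frame = base frame: x ahead of the robot, y to its left, z up, the work surface at z = 0. Lengths are in mm, angles in rad, forces in N, time in s.
With the tool pointing down it reaches from about 425 to 875 mm from the base axis. Payload 9.9 kg.
Tool frame: the origin (TCP) lies at the very end of the fingers, on their centre line; the grasp point (between the pads) lies 19 mm behind it; z points along the fingers, y is the line along which they close (so a half turn about z gives the same grasp; the last joint's range is limited). The gripper opens to 85 mm and grips with 20 to 120 N. Pads are 22 mm wide; open, the fingers measure 114 mm over their backs; the gripper's body (76 mm by 85 mm) begins 54 mm behind the grasp point. The pads swing forward as they close: fully open they stand 13 mm farther back than shut.
Start: joints at [-1.314, 0.576, 0.025, 1.437, -0.015, 1.129, -0.057], TCP at [225.605, 636.184, 194.589] pointing down, gripper open.
Joint ranges: [-2.76, 2.76], [-0.34, 2.15], [-1.52, 1.57], [0.19, 2.46], [-1.09, 4.23], [0.17, 1.99], [-2.82, 2.82]. Speed limits (rad/s): [2.22, 2.22, 3.01, 3.01, 3.14, 3.14, 3.14].

## Interface

Orientations are given as a unit quaternion [w, x, y, z].
In Python, from plant import ctrl, vision gives the robot as it stands.
- The arm moves only by the shell command python3 -m handwheel 'ROWS'. ROWS is text: rows parted by semicolons, each of 7 numbers parted by spaces: the turn, a rotation vector about the tool's x, y, z in degrees, then the shift along the tool's x, y, z in mm, then the gripper command: -1 is fully open, 1 is shut, values between are in proportion. A call has 1 to 10 rows; each row shifts and turns the commanded pose from where the row before left it, along the tool's axes as they then stand; what a row does not reach is not made up. A row lasts 1/10 s, in which the tool goes at most 50 mm and 8.59 degrees, less where a joint would pass 70% of its speed; a pose out of reach is approached as far as the arm can. A call with a gripper value outside its range is refused whole. The fingers move at their own pace and stop on an object; the grip force is fixed at half the most. Time passes only in rows, so rows that do not move let the fingers close. It gives the time, the measured TCP pose, the force, the opening and the grip force at its end, in the units of the state.
- ctrl.read_state(): the state, without advancing time (a new reading comes with each control period).
- vision.capture(name): name is "side" or "top" or "wrist"; returns a dict with "image" (480x640x3 uint8, red, green, blue), "depth" (480x640 float32, mm along the optical axis (not along the pixel's ray), 0 where there is no reading), "fx", "fy", "cx", "cy" (pixels), "rvec" (rotation vector, rad) and "tvec" (3), from world to camera coordinates, as OpenCV has them. Camera axes: x right, y down, z forward; pixel columns grow to the right and rows downward; lengths in mm; the calibration is good to about 2 mm. A picture is of the moment at which its call begins.
- ctrl.finish_job(): hands the job in; it is judged then, once.
The state is a dict: "clock": time; "q": joint angles; "qd": joint speeds; "joint_efforts": joint torques, N m; "eef_pos": TCP position; "orientation": TCP orientation; "contact_force": force on the tool from outside, world axes, zero at the start; "moment": the same for the moment, N m; "grip_width": finger opening in mm; "grasp_force": force on a finger pad.
Only numpy, scipy, OpenCV 4.12 (cv2) and the standard library are available. Lean on these libraries where they do the work, as an engineer would, in place of code of your own. Each camera call takes 0.05 s, during which the arm holds its last target. There are 200 camera calls.

## Working session

There is one attempt and no reset: what is moved stays moved. The work goes in short steps, Python scripts to look and compute and a shell command to move; the robot and the scene stay as the last step left them, time stands still between calls to the robot, and variables do not carry over. Pictures are saved under pics/ and viewed, at most 10 in all, crops included, and the job is handed in when it is done.

```bash
mkdir -p pics; ls
cat > h.py <<'E'
import numpy as np, cv2
from plant import ctrl, vision
def cap(n):
    c=vision.capture(n); R=cv2.Rodrigues(np.array(c["rvec"],float))[0]; t=np.array(c["tvec"],float).ravel()
    d=c["depth"]; v,u=np.mgrid[:480,:640]
    P=np.stack([(u-c["cx"])/c["fx"]*d,(v-c["cy"])/c["fy"]*d,d],-1)
    W=(P-t)@R; W[d==0]=np.nan
    c["W"]=W; c["R"]=R; c["t"]=t
    return c
def save(c,f,img=None): cv2.imwrite("pics/"+f,cv2.cvtColor(c["image"] if img is None else img,cv2.COLOR_RGB2BGR))
E
python3 - <<'E'
from h import *
a=cap("top");save(a,"top1.png");b=cap("side");save(b,"side1.png")
np.savez("/tmp/tt.npz",W=a["W"],image=a["image"]);np.savez("/tmp/ss.npz",W=b["W"],image=b["image"])
s=ctrl.read_state();print(s["clock"],s["eef_pos"],s["orientation"],s["contact_force"],s["grip_width"])
print(a["fx"],-a["R"].T@a["t"],-b["R"].T@b["t"])
E
```

```text
pics
0.1 [225.45448424 635.77565592 193.83435562] [-1.04213603e-04  1.69582776e-01  9.85515678e-01 -7.20570768e-04] [-0.16572096  0.30849582 -0.04872176] 85.67039165047295
507.9443728894541 [ 283.5811923   -80.38868585 1203.60391329] [450.314538   740.86966566 912.27098617]
```

View pics/top1.png

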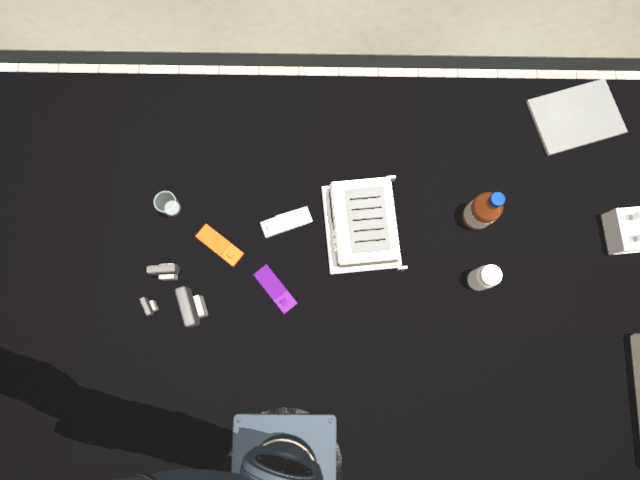

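View pics/side1.png

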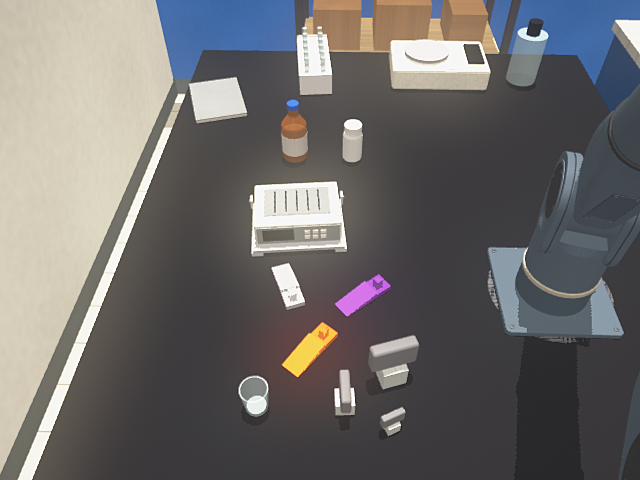

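The top view shows the white wedge at (286,222) with its stud on the left, and the instrument at (362,225). Three handles stand at (162,271), (187,306) and (148,306), and the beaker is at (167,204). Next I'll measure these.

Run:
```python
import numpy as np,cv2
for f in("tt","ss"):
    z=np.load(f"/tmp/{f}.npz");W=z["W"];I=z["image"]
    print(f)
    rois=dict(beak=(150,185,188,220),hA=(142,182,258,284),hB=(172,210,282,330),hC=(138,160,294,318),wedge=(256,316,202,240),inst=(318,410,172,275),base=(240,330,415,470)) if f=="tt" else dict(beak=(235,272,372,420),hA=(330,358,366,418),hB=(366,422,334,390),hC=(378,408,405,436),wedge=(268,308,260,310),inst=(246,350,178,256))
    for k,(u0,u1,v0,v1) in rois.items():
        P=W[v0:v1,u0:u1].reshape(-1,3);c=I[v0:v1,u0:u1].reshape(-1,3)
        P=P[(P[:,2]>4)&np.isfinite(P[:,2])]
        zt=np.percentile(P[:,2],97)
        T=P[P[:,2]>zt-6]
        r=cv2.minAreaRect(T[:,:2].astype(np.float32)); ra=cv2.minAreaRect(P[:,:2].astype(np.float32))
        print(k,len(P),"ztop",zt.round(1),"toprect",np.round(r[0],1),np.round(r[1],1),round(r[2],1),"all",np.round(ra[0],1),np.round(ra[1],1),round(ra[2],1))
```

```text
tt
beak 502 ztop 63.6 toprect [594.2 285.5] [50.6 49.9] 46.1 all [605.6 297.8] [81.2 80.1] 6.3
hA 466 ztop 79.2 toprect [435.7 279. ] [18.  62.8] 4.3 all [439.6 295.8] [59.8 98.8] 0.6
hB 917 ztop 107.0 toprect [351.1 213.3] [86.  23.7] 18.0 all [357.4 226.5] [109.2  86.7] 3.4
hC 237 ztop 54.6 toprect [354.5 316.1] [43.6 13.1] 26.0 all [357.6 323.9] [45.6 51.6] 89.0
wedge 910 ztop 34.8 toprect [546.8  43.4] [15.9 15.7] 22.9 all [564.3   9.4] [ 92.  143.5] 0.5
inst 6693 ztop 81.6 toprect [ 551.6 -177.1] [195.3 139.9] 6.2 all [ 562.9 -181.3] [251.6 223.2] 0.6
base 4933 ztop 306.0 toprect [75.6 13.2] [12.9 66.6] 0.3 all [57.7  0.1] [115.1 199.9] 0.3
ss
beak 914 ztop 62.5 toprect [593.5 285.5] [50.4 51.9] 10.7 all [599.3 270.5] [60.2 84.4] 5.5
hA 710 ztop 77.6 toprect [435.4 281.2] [17.7 63.8] 4.8 all [433.9 261.2] [104.9  36.9] 86.1
hB 1781 ztop 105.3 toprect [351.1 215.5] [86.5 25.7] 19.4 all [351.8 184.5] [ 91.1 118. ] 4.3
hC 436 ztop 53.0 toprect [353.6 317.4] [43.7 13. ] 27.1 all [349.1 318.3] [51.4 18.6] 27.1
wedge 827 ztop 34.7 toprect [546.2  45.3] [16.1 17.1] 23.6 all [561.6   3.3] [ 80.  133.9] 3.5
inst 6156 ztop 80.2 toprect [ 552. -176.] [195.  142.6] 6.3 all [ 551.9 -216.1] [262.5 266.7] 5.1
```

The meant handle is the one at (162,271): 76 mm tall, with a 64×18 mm bar, at world (435.5,280). Next come the wedge and instrument headings and a move planner.

```bash
cat >> h.py <<'E'
from scipy.spatial.transform import Rotation as Ro
def plan(x,y,z,closing):
    "turn (deg, tool z) to bring closing axis (mod 180) to world angle and shift in tool axes AFTER the turn"
    s=ctrl.read_state();q=s["orientation"];R=Ro.from_quat(np.r_[q[1:],q[0]])
    tz=R.apply([0,0,1]);ty=R.apply([0,1,0]);a=np.degrees(np.arctan2(ty[1],ty[0]))
    d=(closing-a+90)%180-90
    c=np.radians(a+d); Y=np.array([np.cos(c),np.sin(c),0]);Z=np.array([0,0,-1.]);X=np.cross(Y,Z)
    rv=(R.inv()*Ro.from_matrix(np.stack([X,Y,Z],1))).as_rotvec(degrees=True)
    D=np.array([x,y,z])-s["eef_pos"]
    print("t",round(s["clock"],2),"closing",a.round(2),"tilt",tz.round(3),"| turn",rv.round(2),"shift after",(D@np.stack([X,Y,Z],1)).round(1),"q",np.round(s["q"],2))
E
python3 - <<'E'
from h import *
for f in("tt","ss"):
    z=np.load(f"/tmp/{f}.npz");W=z["W"].reshape(-1,3);I=z["image"].reshape(-1,3).astype(int)
    m=(I.min(1)>120)&(I.max(1)-I.min(1)<40)
    w=W[m&(abs(W[:,0]-565)<80)&(W[:,1]>-45)&(W[:,1]<80)&(W[:,2]<26)&(W[:,2]>1)]
    r=cv2.minAreaRect(w[:,:2].astype(np.float32));print("wedge",len(w),r)
    p=W[m&(abs(W[:,0]-555)<140)&(W[:,1]<-60)&(W[:,1]>-130)&(W[:,2]>12)&(W[:,2]<24)]
    for th in(5,6,6.5,7):
        c=np.radians(th-90);X=np.array([np.cos(c),np.sin(c)]);Y=np.array([-X[1],X[0]])
        a=p[:,:2]@X;b=p[:,:2]@Y
        e=[np.percentile(a[(b>lo)&(b<lo+40)],2).round(1) for lo in np.arange(b.min(),b.max()-40,40)]
        print(th,"edge x",e,"y rng",np.percentile(b,[.5,99.5]).round(1),"X",X,Y)
plan(435.5,280,100,4.5)
E
```

```text
wedge 778 ((562.9178466796875, 8.211532592773438), (46.135467529296875, 121.33678436279297), 20.209487915039062)
5 edge x [np.float64(137.5), np.float64(136.7), np.float64(136.1), np.float64(135.2), np.float64(134.7)] y rng [428.9 637.9] X [ 0.08715574 -0.9961947 ] [0.9961947  0.08715574]
6 edge x [np.float64(145.3), np.float64(145.2), np.float64(145.1), np.float64(145.2), np.float64(145.3)] y rng [426.1 635.2] X [ 0.10452846 -0.9945219 ] [0.9945219  0.10452846]
6.5 edge x [np.float64(149.2), np.float64(149.4), np.float64(149.7), np.float64(150.1), np.float64(150.5)] y rng [424.6 633.7] X [ 0.11320321 -0.99357186] [0.99357186 0.11320321]
7 edge x [np.float64(153.0), np.float64(153.8), np.float64(154.2), np.float64(155.0), np.float64(155.8)] y rng [423.2 632.2] X [ 0.12186934 -0.99254615] [0.99254615 0.12186934]
wedge 766 ((559.8115234375, 7.2228240966796875), (43.89004898071289, 124.14579010009766), 21.65186309814453)
5 edge x [np.float64(135.6), np.float64(133.6), np.float64(132.7), np.float64(133.0), np.float64(131.3)] y rng [430.1 637.1] X [ 0.08715574 -0.9961947 ] [0.9961947  0.08715574]
6 edge x [np.float64(143.2), np.float64(141.8), np.float64(141.9), np.float64(143.0), np.float64(142.1)] y rng [427.5 634.5] X [ 0.10452846 -0.9945219 ] [0.9945219  0.10452846]
6.5 edge x [np.float64(147.1), np.float64(146.0), np.float64(146.5), np.float64(147.9), np.float64(147.4)] y rng [426.1 633.1] X [ 0.11320321 -0.99357186] [0.99357186 0.11320321]
7 edge x [np.float64(151.0), np.float64(150.3), np.float64(151.1), np.float64(152.9), np.float64(152.8)] y rng [424.7 631.7] X [ 0.12186934 -0.99254615] [0.99254615 0.12186934]
t 0.1 closing 70.47 tilt [-0.    -0.001 -1.   ] | turn [-7.000e-02  5.000e-02  6.597e+01] shift after [-371.2  181.5   93.8] q [-1.31  0.58  0.02  1.44 -0.02  1.13 -0.06]
```

```bash
python3 -m handwheel '0 0 8.25 0 0 0 -1;0 0 8.25 0 0 0 -1;0 0 8.25 0 0 0 -1;0 0 8.25 0 0 0 -1;0 0 8.25 0 0 0 -1;0 0 8.25 0 0 0 -1;0 0 8.25 0 0 0 -1;0 0 8.25 0 0 0 -1'; python3 -m handwheel '0 0 0 -37 18 0 -0.2;0 0 0 -37 18 0 -0.2;0 0 0 -37 18 0 -0.2;0 0 0 -37 18 0 -0.2;0 0 0 -37 18 0 -0.2;0 0 0 -37 18 0 -0.2;0 0 0 -37 18 0 -0.2;0 0 0 -37 18 0 -0.2;0 0 0 -37 18 0 -0.2;0 0 0 0 0 0 -0.2'
python3 - <<'E'
from h import *
plan(435.5,280,160,4.5)
E
```

```text
clock: 0.9
eef_pos: [225.5, 635.9, 194.1]
orientation: [0.0, 0.681, 0.732, -0.0]
contact_force: [-0.2, -0.0, 0.3]
grip_width: 85.8
grasp_force: 0.0
clock: 1.9
eef_pos: [416.1, 310.8, 194.9]
orientation: [0.001, 0.682, 0.731, -0.0]
contact_force: [0.7, 0.1, -0.8]
grip_width: 51.4
grasp_force: 0.0
t 1.9 closing 4.0 tilt [ 0.001 -0.002 -1.   ] | turn [ 0.07  0.13 -0.5 ] shift after [-32.3  16.9  34.9] q [-1.01  0.37  0.39  1.85 -0.16  0.95 -0.48]
```

```bash
python3 -m handwheel '0 0 -0.5 -16 8 10 -0.2;0 0 0 -16 9 10 -0.2;0 0 0 0 0 10 -0.2;0 0 0 0 0 0 -0.2;0 0 0 0 0 0 -0.2'
python3 - <<'E'
from h import *
c=cap("wrist");save(c,"w1.png")
W=c["W"].reshape(-1,3);T=W[(W[:,2]>72)&(W[:,2]<82)&(abs(W[:,0]-435)<60)&(abs(W[:,1]-280)<60)]
print(cv2.minAreaRect(T[:,:2].astype(np.float32)),len(T))
plan(435.5,280,43,4.5)
E
```

```text
clock: 2.4
eef_pos: [432.0, 287.3, 164.4]
orientation: [-0.0, 0.675, 0.737, -0.0]
contact_force: [-0.1, 0.0, -0.1]
grip_width: 51.0
grasp_force: 0.0
((422.8157043457031, 262.876708984375), (102.68563079833984, 49.99554443359375), 55.833194732666016) 2617
t 2.45 closing 5.05 tilt [-0.  0. -1.] | turn [-0.02 -0.02  0.55] shift after [ -7.7   2.8 121.7] q [-0.94  0.4   0.37  1.9  -0.19  0.88 -0.39]
```

View pics/w1.png

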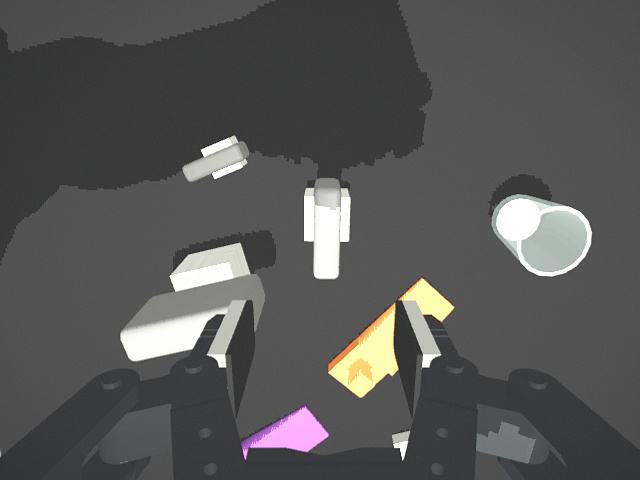

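The wrist view shows the handle's bar at about (327,228), clear between the fingers, with the big handle at lower left. I'll measure the bar in that window.

Run:
```python
from h import *
c=cap("wrist")
W=c["W"][165:290,295:360].reshape(-1,3);T=W[(W[:,2]>70)&(W[:,2]<85)]
r=cv2.minAreaRect(T[:,:2].astype(np.float32));print(r,len(T),T[:,2].mean())
plan(*r[0],43,4.5)
```

```text
((435.8887939453125, 281.80413818359375), (17.75046157836914, 63.27925491333008), 4.590633869171143) 2416 75.19533706240675
t 2.5 closing 5.05 tilt [ 0.  0. -1.] | turn [ 0.01 -0.02  0.55] shift after [ -5.9   3.1 121.8] q [-0.94  0.4   0.37  1.9  -0.19  0.88 -0.39]
```

```bash
python3 -m handwheel '0 0 0.5 -6 3 15 -0.2;0 0 0 0 0 20 -0.2;0 0 0 0 0 20 -0.2;0 0 0 0 0 20 -0.2;0 0 0 0 0 20 -0.2;0 0 0 0 0 15 -0.2;0 0 0 0 0 11.8 -0.2;0 0 0 0 0 0 -0.2;0 0 0 0 0 0 -0.2'; python3 -m handwheel '0 0 0 0 0 0 1;0 0 0 0 0 0 1;0 0 0 0 0 0 1;0 0 0 0 0 0 1;0 0 0 0 0 0 1;0 0 0 0 0 0 1;0 0 0 0 0 0 1;0 0 0 0 0 0 1'
```

```text
clock: 3.4
eef_pos: [436.4, 280.9, 43.2]
orientation: [0.0, 0.679, 0.734, 0.0]
contact_force: [-0.2, 0.1, 0.7]
grip_width: 51.2
grasp_force: 0.0
clock: 4.2
eef_pos: [436.2, 280.6, 42.8]
orientation: [0.0, 0.679, 0.734, 0.0]
contact_force: [0.1, 0.2, -0.0]
grip_width: -0.0
grasp_force: 0.0
```

Run:
```python
from h import *
a=cap("wrist");b=cap("side");t=cap("top")
im=np.hstack([a["image"][100:480:1,100:500],cv2.resize(b["image"][300:440,200:440],(400,380))[:380]])
save(a,"w2.png",im)
s=ctrl.read_state();print(s["grip_width"],s["grasp_force"])
W=t["W"][240:300,130:200]; print(np.nanmax(W[...,2]))
```

```text
0.2617158999395165 0.0
406.1001087224801
```

View pics/w2.png

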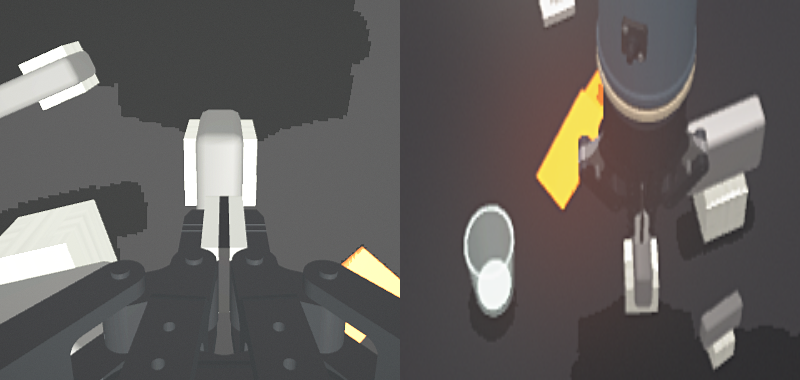

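The fingers closed on nothing: in the wrist view the bar lies just beyond the fingertips. I'll measure where the handle is now.

Run:
```python
from h import *
a=cap("wrist");b=cap("side")
W=a["W"][205:300,275:365].reshape(-1,3)
T=W[(W[:,2]>70)&(W[:,2]<82)];print("wrist",cv2.minAreaRect(T[:,:2].astype(np.float32)),len(T),T[:,2].mean())
W=b["W"][362:420,325:360].reshape(-1,3)
T=W[(W[:,2]>70)&(W[:,2]<82)];print("side",cv2.minAreaRect(T[:,:2].astype(np.float32)),len(T),T[:,2].mean())
print("wrist cam",-a["R"].T@a["t"], a["R"][2])
# the fingers as seen by wrist/side
W=a["W"][330:400,300:350].reshape(-1,3);print("fingers in wrist",np.nanmedian(W,0))
Wb=b["W"].reshape(-1,3);m=(abs(Wb[:,0]-436)<30)&(Wb[:,1]>240)&(Wb[:,1]<330)&(Wb[:,2]>85)&(Wb[:,2]<110);print("side fingers",np.nanmedian(Wb[m],0),Wb[m].min(0),Wb[m].max(0))
s=ctrl.read_state();print(s["eef_pos"])
```

```text
wrist ((434.4299011230469, 299.6378479003906), (18.048368453979492, 27.693283081054688), 4.702767372131348) 3085 75.01313813858123
side ((434.2171630859375, 297.4125061035156), (17.62129020690918, 30.822914123535156), 5.073707103729248) 161 74.72204008223093
wrist cam [431.61157644 359.06703516 221.93166766] [ 0.02314798 -0.30189503 -0.9530601 ]
fingers in wrist [437.44332081 292.96633692 120.74516536]
side fingers [436.37453603 290.10530419  97.39125938] [423.12114499 285.43382238  85.12210758] [449.63384923 293.75307143 109.58517302]
[436.17909502 280.62657136  42.773275  ]
```

Run:
```python
from h import *
a=cap("wrist");b=cap("side")
for r in range(280,400,8): print(r,[tuple(a["W"][r,u].round().tolist()) for u in (312,324,336)])
print("side")
for r in range(345,420,5): print(r,[tuple(b["W"][r,u].round().tolist()) for u in (335,342,350)])
```

```text
280 [(432.0, 295.0, 75.0), (437.0, 296.0, 76.0), (441.0, 296.0, 76.0)]
288 [(nan, nan, nan), (437.0, 292.0, 76.0), (441.0, 293.0, 75.0)]
296 [(433.0, 292.0, 83.0), (437.0, 293.0, 84.0), (441.0, 294.0, 85.0)]
304 [(433.0, 292.0, 90.0), (437.0, 293.0, 90.0), (441.0, 293.0, 90.0)]
312 [(433.0, 293.0, 96.0), (437.0, 293.0, 96.0), (441.0, 293.0, 96.0)]
320 [(433.0, 293.0, 102.0), (437.0, 292.0, 100.0), (441.0, 293.0, 102.0)]
328 [(433.0, 292.0, 105.0), (437.0, 292.0, 105.0), (440.0, 293.0, 106.0)]
336 [(433.0, 293.0, 111.0), (437.0, 293.0, 111.0), (440.0, 293.0, 111.0)]
344 [(433.0, 292.0, 115.0), (437.0, 293.0, 115.0), (440.0, 293.0, 115.0)]
352 [(433.0, 293.0, 120.0), (437.0, 291.0, 117.0), (440.0, 294.0, 121.0)]
360 [(434.0, 293.0, 124.0), (437.0, 288.0, 116.0), (440.0, 294.0, 124.0)]
368 [(434.0, 294.0, 129.0), (437.0, 286.0, 116.0), (440.0, 294.0, 128.0)]
376 [(434.0, 294.0, 131.0), (437.0, 284.0, 118.0), (440.0, 294.0, 132.0)]
384 [(434.0, 293.0, 133.0), (438.0, 280.0, 116.0), (440.0, 294.0, 134.0)]
392 [(434.0, 290.0, 133.0), (438.0, 278.0, 116.0), (440.0, 293.0, 137.0)]
side
345 [
[... 380 characters left out ...]
5.0, 133.0), (442.0, 297.0, 155.0), (430.0, 296.0, 154.0)]
375 [(453.0, 289.0, 125.0), (442.0, 292.0, 129.0), (429.0, 291.0, 128.0)]
380 [(453.0, 228.0, -1.0), (441.0, 292.0, 115.0), (428.0, 286.0, 105.0)]
385 [(453.0, 238.0, -1.0), (441.0, 291.0, 95.0), (428.0, 286.0, 88.0)]
390 [(453.0, 267.0, 34.0), (441.0, 290.0, 77.0), (427.0, 289.0, 76.0)]
395 [(452.0, 276.0, 32.0), (441.0, 297.0, 74.0), (427.0, 299.0, 77.0)]
400 [(452.0, 285.0, 31.0), (440.0, 308.0, 76.0), (427.0, 307.0, 76.0)]
405 [(452.0, 288.0, 19.0), (440.0, 310.0, 62.0), (427.0, 311.0, 65.0)]
410 [(452.0, 289.0, 1.0), (440.0, 313.0, 50.0), (426.0, 311.0, 47.0)]
415 [(452.0, 297.0, -3.0), (439.0, 297.0, -0.0), (425.0, 297.0, 1.0)]
```

Run:
```python
from h import *
a=cap("wrist");save(a,"w3.png",cv2.resize(a["image"][190:430,180:480],(800,640))[:600])
```

```text
(no output)
```

View pics/w3.png

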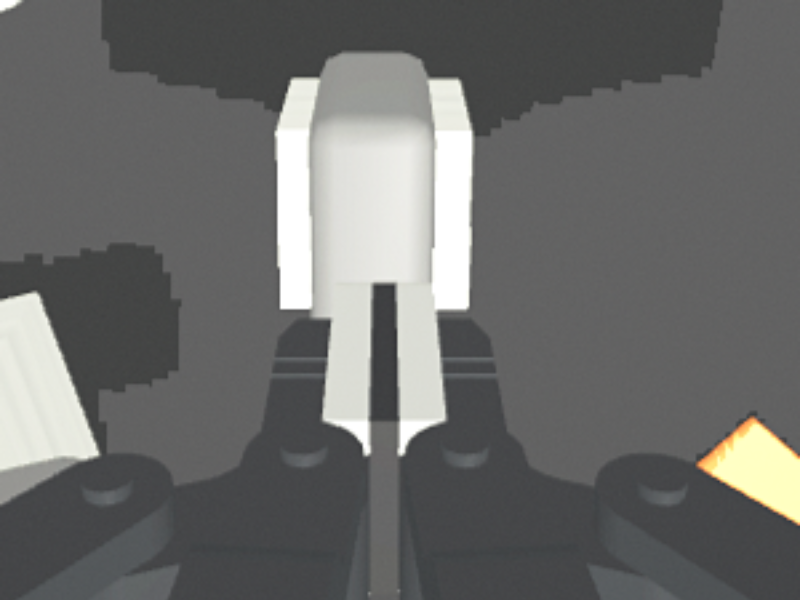

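The pads are shut, with a gap of about 4 mm, right where the bar starts. I can't tell whether the tips are above the bar or hidden behind it, so I'll raise 60 mm still shut and check where the tips really are.

```bash
python3 -m handwheel '0 0 0 0 0 -15 1;0 0 0 0 0 -15 1;0 0 0 0 0 -15 1;0 0 0 0 0 -15 1;0 0 0 0 0 0 1'
python3 - <<'E'
from h import *
a=cap("wrist");b=cap("side")
for r in range(260,400,8): print(r,[tuple(a["W"][r,u].round().tolist()) for u in (305,314,324,336)])
W=b["W"].reshape(-1,3);m=(abs(W[:,0]-436)<25)&(abs(W[:,1]-287)<9)&(W[:,2]>79);print("side lowest finger z",np.sort(W[m][:,2])[:8])
W=a["W"][150:300,275:365].reshape(-1,3);T=W[(W[:,2]>70)&(W[:,2]<82)];print("bar",cv2.minAreaRect(T[:,:2].astype(np.float32)))
print(ctrl.read_state()["eef_pos"]); save(a,"w4.png",cv2.resize(np.hstack([a["image"][100:440,180:480],b["image"][150:490-0,200:500][:340].copy() if False else cv2.resize(b["image"][310:430,280:400],(340,340))[:, :300]]),(800,453)))
E
```

```text
clock: 5.1
eef_pos: [437.2, 281.2, 104.4]
orientation: [0.0, 0.679, 0.734, 0.002]
contact_force: [0.2, 0.2, -1.0]
grip_width: -0.1
grasp_force: 0.0
260 [(429.0, 279.0, 74.0), (434.0, 280.0, 75.0), (439.0, 280.0, 75.0), (448.0, 265.0, 33.0)]
268 [(429.0, 275.0, 74.0), (434.0, 276.0, 75.0), (439.0, 277.0, 76.0), (450.0, 247.0, 0.0)]
276 [(430.0, 271.0, 75.0), (434.0, 272.0, 76.0), (440.0, 272.0, 76.0), (451.0, 241.0, 0.0)]
284 [(430.0, 266.0, 75.0), (435.0, 267.0, 75.0), (440.0, 267.0, 76.0), (452.0, 234.0, -0.0)]
292 [(430.0, 261.0, 74.0), (435.0, 262.0, 76.0), (440.0, 262.0, 75.0), (452.0, 228.0, -0.0)]
300 [(431.0, 293.0, 149.0), (434.0, 294.0, 149.0), (438.0, 293.0, 148.0), (442.0, 294.0, 148.0)]
308 [(431.0, 293.0, 155.0), (434.0, 293.0, 154.0), (438.0, 294.0, 155.0), (442.0, 293.0, 154.0)]
316 [(432.0, 293.0, 160.0), (434.0, 293.0, 160.0), (438.0, 293.0, 159.0), (442.0, 293.0, 160.0)]
324 [(432.0, 293.0, 166.0), (435.0, 293.0, 165.0), (438.0, 294.0, 166.0), (441.0, 293.0, 165.0)]
332 [(432.0, 293.0, 170.0), (435.0, 293.0, 171.0), (438.0, 294.0, 172.0), (441.0, 294.0, 171.0)]
340 
[... 339 characters left out ...]
 288.0, 179.0), (441.0, 294.0, 188.0)]
372 [(433.0, 293.0, 191.0), (435.0, 294.0, 191.0), (438.0, 285.0, 178.0), (441.0, 295.0, 191.0)]
380 [(433.0, 294.0, 194.0), (435.0, 291.0, 191.0), (439.0, 282.0, 177.0), (440.0, 294.0, 194.0)]
388 [(433.0, 294.0, 198.0), (435.0, 287.0, 189.0), (439.0, 280.0, 178.0), (440.0, 294.0, 197.0)]
396 [(433.0, 293.0, 200.0), (436.0, 285.0, 189.0), (439.0, 277.0, 179.0), (441.0, 291.0, 196.0)]
side lowest finger z [ 80.34945548 143.23823003 143.90753369 144.64237342 145.02415535
 145.47890415 145.62144672 146.05728318]
bar ((435.39202880859375, 284.8399658203125), (18.05886459350586, 57.21295166015625), 4.529812335968018)
[436.14773776 280.72180469 102.69018535]
```

View pics/w4.png

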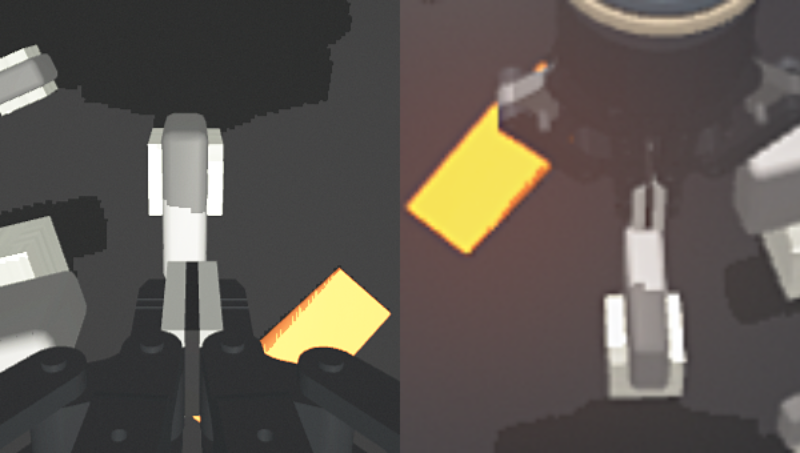

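With the fingers shut, the cameras put the tips at z≈143 while the reported TCP is z≈103. So the true tips sit about 41 mm farther back than reported. The handle itself has not moved. I'll open, go down to a reported z of about 2 (tips at about 43), and grip.

```bash
python3 -m handwheel '0 0 0 0 0 0 -0.2;0 0 0 0 0 0 -0.2;0 0 0 0 0 0 -0.2;0 0 0 0 0 0 -0.2;0 0 0 0 0 0 -0.2;0 0 0 0 0 0 -0.2'; python3 -m handwheel '0 0 0 -1 0 15 -0.2;0 0 0 0 0 15 -0.2;0 0 0 0 0 15 -0.2;0 0 0 0 0 15 -0.2;0 0 0 0 0 15 -0.2;0 0 0 0 0 10 -0.2;0 0 0 0 0 8 -0.2;0 0 0 0 0 7 -0.2;0 0 0 0 0 0 -0.2'; python3 -m handwheel '0 0 0 0 0 0 1;0 0 0 0 0 0 1;0 0 0 0 0 0 1;0 0 0 0 0 0 1;0 0 0 0 0 0 1;0 0 0 0 0 0 1;0 0 0 0 0 0 1;0 0 0 0 0 0 1'
```

```text
clock: 5.8
eef_pos: [436.2, 280.6, 102.7]
orientation: [-0.0, 0.679, 0.734, -0.0]
contact_force: [0.2, -0.2, -0.0]
grip_width: 51.1
grasp_force: 0.0
clock: 6.7
eef_pos: [436.0, 279.4, 2.2]
orientation: [-0.0, 0.679, 0.734, -0.0]
contact_force: [0.2, -0.6, 1.2]
grip_width: 51.2
grasp_force: 0.0
clock: 7.5
eef_pos: [436.3, 279.7, 3.0]
orientation: [-0.0, 0.679, 0.734, 0.0]
contact_force: [-0.9, 0.0, 3.6]
grip_width: 17.4
grasp_force: 60.3
```

Gripped, at 17.4 mm and 60 N. Now I'll lift 60 mm, turn +72.5° and carry it over to the stud.

```bash
python3 -m handwheel '0 0 0 0 0 -8 1;0 0 0 0 0 -12 1;0 0 0 0 0 -15 1;0 0 0 0 0 -15 1;0 0 0 0 0 -10 1;0 0 0 0 0 0 1'; python3 -m handwheel '0 0 6 0 0 0 1;0 0 8 0 0 0 1;0 0 8 0 0 0 1;0 0 8.5 0 0 0 1;0 0 8.5 0 0 0 1;0 0 8.5 0 0 0 1;0 0 8.5 0 0 0 1;0 0 8.5 0 0 0 1;0 0 8 0 0 0 1;0 0 0 0 0 0 1'
python3 - <<'E'
from h import *
plan(544.6,43.7,63,-68)
E
```

```text
clock: 8.1
eef_pos: [437.1, 280.1, 64.4]
orientation: [0.0, 0.679, 0.734, 0.001]
contact_force: [0.3, 0.1, -1.8]
grip_width: 17.2
grasp_force: 59.9
clock: 9.1
eef_pos: [435.8, 279.6, 62.2]
orientation: [0.001, 0.982, 0.19, -0.0]
contact_force: [0.2, -0.3, -1.9]
grip_width: 17.3
grasp_force: 59.8
t 9.1 closing -68.13 tilt [-0.001 -0.001 -1.   ] | turn [ 0.05  0.05 -0.13] shift after [ 12.5 259.5  -0.8] q [-1.1   0.62  0.69  2.02 -0.6   0.71 -1.22]
```

```bash
python3 -m handwheel '0 0 0 1 15 0 1;0 0 0 1 30 0 1;0 0 0 1.5 35 0 1;0 0 0 2 35 0 1;0 0 0 2 35 0 1;0 0 0 1.5 35 0 1;0 0 0 1.5 30 0 1;0 0 0 1 25 0 1;0 0 0 1 15 0 1;0 0 0 0 4.5 0 1'; python3 -m handwheel '0 0 0 0 0 0 1;0 0 0 0 0 0 1'
python3 - <<'E'
from h import *
plan(544.6,43.7,63,-68)
b=cap("side");t=cap("top");w=cap("wrist")
save(b,"s2.png",cv2.resize(np.hstack([b["image"][200:340,220:360],w["image"][160:440,180:460][::2,::2]]),(800,400),interpolation=cv2.INTER_CUBIC))
E
```

```text
clock: 10.1
eef_pos: [545.6, 40.1, 63.0]
orientation: [0.001, 0.982, 0.19, 0.0]
contact_force: [-1.8, 0.0, -2.0]
grip_width: 17.2
grasp_force: 59.8
clock: 10.3
eef_pos: [544.4, 44.3, 62.6]
orientation: [-0.0, 0.982, 0.191, -0.0]
contact_force: [0.1, 0.1, -1.8]
grip_width: 17.4
grasp_force: 59.8
t 10.3 closing -67.93 tilt [-0.001  0.001 -1.   ] | turn [-0.05  0.02  0.07] shift after [-0.1  0.7 -0.4] q [-0.57  0.63  0.63  1.95 -0.55  0.74 -0.79]
```

View pics/s2.png

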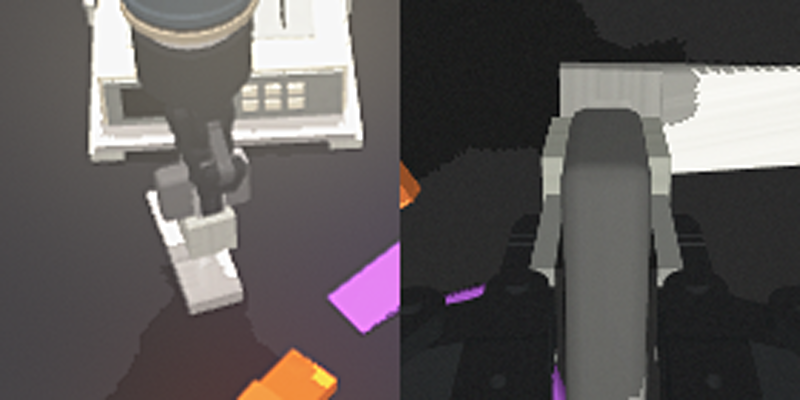

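The side crop shows the socket poised over the wedge's tail. The wrist crop shows the bar gripped squarely, with the wedge running off to the right. I'll measure the bar end and the wedge edges to fine-tune.

Run:
```python
from h import *
w=cap("wrist");b=cap("side");s=ctrl.read_state();p=s["eef_pos"]
c=np.radians(-68);Y=np.array([np.cos(c),np.sin(c)]);X=np.array([-Y[1],Y[0]])
X=-X if X[0]<0 else X
S=np.array([546.5,44.4])
for n,cc in(("wrist",w),("side",b)):
    W=cc["W"].reshape(-1,3);I=cc["image"].reshape(-1,3).astype(int)
    L=W.copy();L[:,:2]=np.stack([(W[:,:2]-p[:2])@Y,(W[:,:2]-p[:2])@X],1)
    m=(abs(L[:,2]-136)<4)&(abs(L[:,0])<9)&(abs(L[:,1])<50)
    print(n,"bar top: along-bar max/min rel TCP",np.percentile(L[m,1],[1,99]).round(1) if m.sum() else None,m.sum(),"z",np.median(L[m,2]))
    m=(abs(L[:,2]-94)<3)&(abs(L[:,0])<30)&(abs(L[:,1])<40)
    print(" block top",m.sum(),[np.percentile(L[m,i],[1,99]).round(1) for i in(0,1)] if m.sum()>5 else "")
    col=I.max(1)-I.min(1)<40
    M=W.copy();M[:,:2]=np.stack([(W[:,:2]-S)@Y,(W[:,:2]-S)@X],1)
    m=col&(M[:,2]>2.5)&(M[:,2]<23)&(abs(M[:,1])<32)&(M[:,0]>-30)&(M[:,0]<115)
    for lo in(-20,-5,25,40,60,80):
        k=m&(M[:,0]>lo)&(M[:,0]<lo+15)
        if k.sum()>5: print("  wedge x",lo,"side y range",np.percentile(M[k,1],[1,99]).round(1),"n",k.sum())
    k=m&(abs(M[:,1])<18);print("  wedge x range",np.percentile(M[k,0],[.5,99.5]).round(1))
```

```text
wrist bar top: along-bar max/min rel TCP [-25.   33.5] 10459 z 135.29406692530998
 block top 808 [array([-18. ,  15.8]), array([ 8. , 19.4])]
  wedge x -20 side y range [ 2.2 21.2] n 881
  wedge x -5 side y range [ 5.6 20.9] n 830
  wedge x 25 side y range [-19.4  20.4] n 1931
  wedge x 40 side y range [-19.6  20.2] n 1832
  wedge x 60 side y range [-19.9  19.8] n 1710
  wedge x 80 side y range [-20.2  19.5] n 1591
  wedge x range [-19.4  98.9]
side bar top: along-bar max/min rel TCP [-29.1  33.2] 91 z 135.3134615200126
 block top 75 [array([-19.5,  -2.7]), array([-27.7,  32.3])]
  wedge x -20 side y range [-27.1  21.9] n 160
  wedge x -5 side y range [-23.6  20.9] n 70
  wedge x 25 side y range [-18.3  28.3] n 34
  wedge x 40 side y range [ 8.8 26.8] n 26
  wedge x 60 side y range [16.6 20.5] n 11
  wedge x 80 side y range [14.2 26.2] n 11
  wedge x range [-27.8  98.5]
```

```bash
python3 -m handwheel '0 0 0.9 1 1 5 1;0 0 0 0 0 10 1;0 0 0 0 0 6 1;0 0 0 0 0 3 1;0 0 0 0 0 3 1;0 0 0 0 0 3 1;0 0 0 0 0 0 1;0 0 0 0 0 0 1'; python3 -m handwheel '0 0 0 0 0 3 1;0 0 0 0 0 3 1;0 0 0 0 0 0 1'
```

```text
clock: 11.35
eef_pos: [546.3, 43.1, 32.9]
orientation: [0.0, 0.983, 0.183, 0.0]
contact_force: [-1.1, 0.4, -0.8]
grip_width: 17.2
grasp_force: 59.8
clock: 11.65
eef_pos: [546.0, 43.2, 26.4]
orientation: [-0.0, 0.983, 0.183, -0.0]
contact_force: [-0.1, -0.1, -1.6]
grip_width: 17.6
grasp_force: 59.8
```

Engaged without force. I'll continue down to full seat, at a reported z of about 15.

```bash
python3 -m handwheel '0 0 0 0 0 3 1;0 0 0 0 0 3 1;0 0 0 0 0 3 1;0 0 0 0 0 2 1;0 0 0 0 0 0 1;0 0 0 0 0 0 1'
python3 - <<'E'
from h import *
w=cap("wrist");s=ctrl.read_state();p=s["eef_pos"];print(p,s["contact_force"],s["moment"])
W=w["W"].reshape(-1,3)
c=np.radians(-68.9);Y=np.array([np.cos(c),np.sin(c)]);X=np.array([-Y[1],Y[0]])
a=(W[:,:2]-p[:2])@Y;b=(W[:,:2]-p[:2])@X
m=(abs(a)<8)&(abs(b)<30)&(abs(W[:,2]-88)<6);print("bar top z (88 if seated)",np.median(W[m,2]),m.sum())
m=(abs(a)<15)&(abs(a)>11)&(b>9)&(b<16)&(W[:,2]<60);print("block top (46)",np.median(W[m,2]),m.sum())
I=w["image"].reshape(-1,3).astype(int);col=(I.max(1)-I.min(1)<40)
m=col&(W[:,2]>2.5)&(W[:,2]<24)&(abs(b-1)<35)&(a>25)&(a<110)
for lo in(30,50,70,85):
    k=m&(a>lo)&(a<lo+12);print(lo,np.percentile(b[k],[1,99]).round(1),np.median(W[k,2]))
E
```

```text
clock: 12.25
eef_pos: [546.2, 43.1, 15.8]
orientation: [0.0, 0.983, 0.183, -0.0]
contact_force: [0.9, 0.4, -1.7]
grip_width: 17.1
grasp_force: 59.8
[546.28551383  43.05855505  15.84318224] [ 0.13972152 -0.34262358 -1.44201469] [ 0.00489826 -0.01107331  0.03499106]
bar top z (88 if seated) 88.4059759486008 8780
block top (46) 46.852396277055675 363
30 [-18.2  21.7] 16.16925854609192
50 [-18.1  21.6] 12.146442896740847
70 [-18.1  21.6] 8.23211137781003
85 [-18.1  21.5] 5.253876369243307
```

```bash
python3 -m handwheel '0 0 0 0 0 0.7 1;0 0 0 0 0 0 1'; python3 -m handwheel '0 0 0 0 0 0.7 1;0 0 0 0 0 0 1;0 0 0 0 0 0 1'
```

```text
clock: 12.5
eef_pos: [546.2, 43.1, 15.1]
orientation: [-0.0, 0.983, 0.183, 0.0]
contact_force: [0.1, 0.1, -2.2]
grip_width: 17.3
grasp_force: 59.8
clock: 12.8
eef_pos: [546.4, 43.1, 15.0]
orientation: [-0.0, 0.983, 0.183, 0.0]
contact_force: [-2.0, 0.1, 6.0]
grip_width: 17.5
grasp_force: 61.2
```

Seated: about 7.5 N of contact at the expected height. Next I'll turn the wedge in place towards the instrument heading of −84°, overshooting slightly for the play.

```bash
python3 -m handwheel '0 0 3 0 0 0 1;0 0 3 0 0 0 1;0 0 3 0 0 0 1;0 0 3 0 0 0 1;0 0 3 0 0 0 1;0 0 3 0 0 0 1;0 0 0 0 0 0 1;0 0 0 0 0 0 1'
cat > m.py <<'E'
from h import *
# wedge and instrument as seen now, world angles
def meas():
    w=cap("wrist");s=ctrl.read_state();p=s["eef_pos"]
    W=w["W"].reshape(-1,3);I=w["image"].reshape(-1,3).astype(int);col=I.max(1)-I.min(1)<40
    th=-80.
    for _ in range(3):
        c=np.radians(th);Y=np.array([np.cos(c),np.sin(c)]);X=np.array([-Y[1],Y[0]])
        a=(W[:,:2]-p[:2])@Y;b=(W[:,:2]-p[:2])@X
        L=[]
        for lo in np.arange(24,90,6):
            ze=20-(lo+3-20)*.2   # expected ramp height
            k=col&(a>lo)&(a<lo+6)&(abs(b-1)<32)&(abs(W[:,2]-ze)<4)
            if k.sum()>30:
                q=np.percentile(b[k],[1,99])
                if 36<q[1]-q[0]<43: L.append((lo+3,q.mean()))
        L=np.array(L);f=np.polyfit(L[:,0],L[:,1],1);th+=np.degrees(np.arctan(f[0]))
    print("t",round(s["clock"],2),"wedge heading",round(th,2),"centre offset at stud",f[1].round(2),"n",len(L))
    q=s["orientation"];ty=Ro.from_quat(np.r_[q[1:],q[0]]).apply([0,1,0]);print("closing",np.degrees(np.arctan2(ty[1],ty[0])).round(2),"p",p.round(1),"F",s["contact_force"].round(1))
    st=p[:2]+X*f[1]; IX=np.array([.1045,-.9945]);IY=np.array([.9945,.1045])
    print("stud approx",st.round(1),"in instr frame x",(st@IX).round(1),"(touch ~74, goal ~94) y",(st@IY-530.8).round(1))
    return w
if __name__=="__main__": meas()
E
python3 m.py
```

```text
clock: 13.6
eef_pos: [547.5, 43.0, 15.0]
orientation: [0.0, 1.0, 0.028, 0.001]
contact_force: [3.0, 0.0, 5.4]
grip_width: 17.3
grasp_force: 60.8
t 13.65 wedge heading -78.07 centre offset at stud 2.41 n 11
closing -86.84 p [547.5  43.   15. ] F [ 3.5 -0.5  5. ]
stud approx [549.9  43.5] in instr frame x 14.2 (touch ~74, goal ~94) y 20.6
```

```bash
python3 -m handwheel '0 0 3 0 0 0 1;0 0 3 0 0 0 1;0 0 0 0 0 0 1;0 0 0 0 0 0 1'; python3 m.py
```

```text
clock: 14.05
eef_pos: [547.4, 42.7, 15.0]
orientation: [0.0, 1.0, -0.025, 0.001]
contact_force: [2.0, 0.0, 6.0]
grip_width: 17.5
grasp_force: 60.9
t 14.1 wedge heading -83.92 centre offset at stud 2.28 n 11
closing -92.86 p [547.4  42.7  15. ] F [ 2.3 -1.2  5.5]
stud approx [549.7  42.9] in instr frame x 14.8 (touch ~74, goal ~94) y 20.3
```

The wedge is now at −83.9°, resting on one stop of the play. I'll push forward with a slight sideways bias towards the centre, so it stays against that stop.

```bash
python3 -m handwheel '0 0 0 -0.8 3 0 1;0 0 0 -0.8 4 0 1;0 0 0 -0.8 5 0 1;0 0 0 -0.8 5 0 1;0 0 0 -0.8 5 0 1;0 0 0 -0.8 5 0 1;0 0 0 -0.8 5 0 1;0 0 0 -0.8 5 0 1;0 0 0 -0.8 5 0 1;0 0 0 0 0 0 1'; python3 m.py
```

```text
clock: 15.1
eef_pos: [537.6, 3.3, 15.0]
orientation: [-0.002, 1.0, -0.024, 0.001]
contact_force: [1.9, 5.4, 9.0]
grip_width: 17.6
grasp_force: 61.4
t 15.15 wedge heading -83.92 centre offset at stud 2.41 n 11
closing -92.77 p [537.6   3.3  15. ] F [2.  5.4 9.1]
stud approx [540.    3.6] in instr frame x 52.9 (touch ~74, goal ~94) y 6.6
```

```bash
cat > lift.py <<'E'
from h import *
import m
def lift():
    IX=np.array([.1045,-.9945]);out=[]
    for f,n in(("tt","top"),("ss","side")):
        W0=np.load(f"/tmp/{f}.npz")["W"].reshape(-1,3);W=cap(n)["W"].reshape(-1,3)
        s=170+144-W0[:,:2]@IX   # distance ahead of the hinge
        y=W0[:,:2]@np.array([.9945,.1045])-530.8
        k=(W0[:,2]>72)&(W0[:,2]<86)&(s>5)&(s<165)&(abs(y)<98)&(abs(W[:,2]-W0[:,2])<12)
        d=W[k,2]-W0[k,2];A=s[k]/170
        for _ in range(3):
            L=(A@d)/(A@A);r=abs(d-L*A);g=r<max(1.5,2.5*np.median(r));A,d=A[g],d[g]
        q=A>.7
        out.append((n,round(L,2),"front part",round(np.mean(d[q]/A[q]),2) if q.sum()>20 else None,len(A)))
    print("lift",out)
lift(); m.meas()
E
python3 lift.py; python3 -m handwheel '0 0 0 -0.4 4 0 1;0 0 0 -0.4 5 0 1;0 0 0 -0.4 5 0 1;0 0 0 -0.1 2 0 1;0 0 0 0 0 0 1;0 0 0 0 0 0 1'; python3 lift.py
```

```text
lift [('top', np.float64(-0.1), 'front part', np.float64(-0.02), 4204), ('side', np.float64(-0.1), 'front part', np.float64(-0.15), 1489)]
t 15.3 wedge heading -83.84 centre offset at stud 2.27 n 11
closing -92.76 p [537.6   3.3  15. ] F [0.9 5.1 9.6]
stud approx [539.9   3.5] in instr frame x 52.9 (touch ~74, goal ~94) y 6.5
clock: 15.9
eef_pos: [535.4, -11.7, 15.0]
orientation: [-0.002, 1.0, -0.024, 0.0]
contact_force: [1.7, 8.0, 12.0]
grip_width: 17.3
grasp_force: 61.7
lift [('top', np.float64(-0.21), 'front part', np.float64(-0.27), 4184), ('side', np.float64(-0.12), 'front part', np.float64(-0.13), 1531)]
t 16.05 wedge heading -83.74 centre offset at stud 2.23 n 8
closing -92.72 p [535.4 -11.7  15. ] F [ 1.2  9.2 11.4]
stud approx [537.7 -11.4] in instr frame x 67.6 (touch ~74, goal ~94) y 2.7
```

```bash
python3 -m handwheel '0 0 0 -0.1 3 0 1;0 0 0 0.1 3 0 1;0 0 0 0.1 3 0 1;0 0 0 0.1 3 0 1;0 0 0 0 0 0 1;0 0 0 0 0 0 1'; python3 lift.py
```

```text
clock: 16.65
eef_pos: [534.9, -20.4, 15.0]
orientation: [-0.004, 1.0, -0.023, -0.0]
contact_force: [-0.5, 17.6, 16.7]
grip_width: 17.0
grasp_force: 62.4
lift [('top', np.float64(-0.14), 'front part', np.float64(-0.14), 4229), ('side', np.float64(-0.14), 'front part', np.float64(-0.15), 1620)]
t 16.8 wedge heading -83.59 centre offset at stud 2.31 n 7
closing -92.59 p [534.8 -20.4  15.1] F [ 0.7 17.1 17.1]
stud approx [537.1 -20.1] in instr frame x 76.2 (touch ~74, goal ~94) y 1.3
```

```bash
python3 -m handwheel '0 0 0 0.3 2 0 1;0 0 0 0.3 2 0 1;0 0 0 0.3 2 0 1;0 0 0 0 0 0 1;0 0 0 0 0 0 1;0 0 0 0 0 0 1'; python3 lift.py
```

```text
clock: 17.4
eef_pos: [535.0, -23.8, 15.1]
orientation: [-0.006, 1.0, -0.022, -0.001]
contact_force: [-0.6, 24.7, 21.7]
grip_width: 17.3
grasp_force: 62.8
lift [('top', np.float64(0.38), 'front part', np.float64(0.46), 4232), ('side', np.float64(0.5), 'front part', np.float64(0.47), 1595)]
t 17.55 wedge heading -83.51 centre offset at stud 2.25 n 6
closing -92.48 p [535.  -23.8  15.1] F [-0.7 24.6 21.8]
stud approx [537.3 -23.6] in instr frame x 79.6 (touch ~74, goal ~94) y 1.0
```

```bash
python3 -m handwheel '0 0 0 0.3 2 -0.4 1;0 0 0 0.3 2 -0.4 1;0 0 0 0.3 2 -0.2 1;0 0 0 0.3 2 0 1;0 0 0 0 0 0 1;0 0 0 0 0 0 1;0 0 0 0 0 0 1'; python3 lift.py
```

```text
clock: 18.25
eef_pos: [534.9, -35.2, 15.1]
orientation: [-0.004, 1.0, -0.023, -0.001]
contact_force: [-0.8, 14.7, 5.9]
grip_width: 17.2
grasp_force: 60.8
lift [('top', np.float64(2.8), 'front part', np.float64(2.82), 4100), ('side', np.float64(2.54), 'front part', np.float64(2.43), 1747)]
t 18.4 wedge heading -83.43 centre offset at stud 2.14 n 4
closing -92.62 p [534.9 -35.2  15.1] F [-0.5 15.4  5.1]
stud approx [537.1 -34.9] in instr frame x 90.9 (touch ~74, goal ~94) y -0.3
```

```bash
python3 -m handwheel '0 0 0 0.2 1.5 0 1;0 0 0 0.2 1.5 0 1;0 0 0 0.2 1.5 0 1;0 0 0 0.1 1 0 1;0 0 0 0 0 0 1;0 0 0 0 0 0 1;0 0 0 0 0 0 1'; python3 lift.py
```

```text
clock: 19.1
eef_pos: [535.2, -40.2, 15.1]
orientation: [-0.004, 1.0, -0.023, -0.002]
contact_force: [-0.6, 16.0, 7.3]
grip_width: 17.2
grasp_force: 61.1
lift [('top', np.float64(3.68), 'front part', np.float64(3.61), 4194), ('side', np.float64(3.23), 'front part', np.float64(3.16), 1700)]
t 19.25 wedge heading -84.04 centre offset at stud 2.52 n 3
closing -92.61 p [535.2 -40.2  15.1] F [-0.3 16.3  8.3]
stud approx [537.7 -39.9] in instr frame x 95.9 (touch ~74, goal ~94) y -0.2
```

```bash
python3 -m handwheel '0 0 0 0.1 0.8 0 1;0 0 0 0.1 0.7 0 1;0 0 0 0 0 0 1;0 0 0 0 0 0 1;0 0 0 0 0 0 1;0 0 0 0 0 0 1;0 0 0 0 0 0 1'; python3 lift.py
python3 - <<'E'
from h import *
w=cap("wrist");b=cap("side");p=ctrl.read_state()["eef_pos"];W=w["W"].reshape(-1,3)
m=(abs(W[:,0]-p[0])<20)&(abs(W[:,1]-p[1])<6)&(abs(W[:,2]-88)<8);print("bar top z",np.median(W[m,2]))
save(b,"s3.png",np.hstack([cv2.resize(b["image"][170:310,220:360],(400,400),interpolation=cv2.INTER_CUBIC),cv2.resize(w["image"][100:420,160:480],(400,400))]))
E
```

```text
clock: 19.95
eef_pos: [535.3, -41.4, 15.1]
orientation: [-0.004, 1.0, -0.023, -0.002]
contact_force: [-1.9, 16.6, 7.7]
grip_width: 17.6
grasp_force: 61.2
lift [('top', np.float64(3.89), 'front part', np.float64(3.85), 4246), ('side', np.float64(3.53), 'front part', np.float64(3.45), 1645)]
t 20.1 wedge heading -84.09 centre offset at stud 2.48 n 3
closing -92.6 p [535.3 -41.4  15.1] F [-1.1 16.2  7.7]
stud approx [537.8 -41.2] in instr frame x 97.1 (touch ~74, goal ~94) y -0.3
bar top z 87.94499737853967
```

View pics/s3.png

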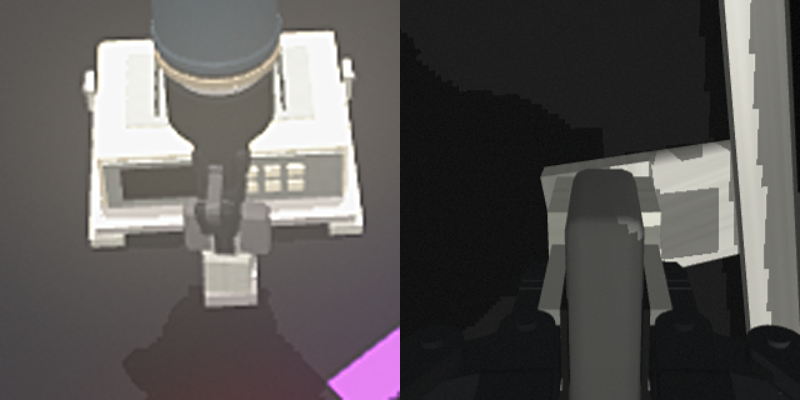

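The handle is seated (bar top z≈88), the wedge points straight in, and the edge is lifted about 3.9 mm and steady. Clear of the instrument, so I'm handing in.

```bash
python3 -c "
from plant import ctrl
print(ctrl.finish_job())"
```

```text
the job is handed in; nothing more can be done
None
```

The job is handed in at about 20 s: the handle is fully seated on the stud, and the wedge, still gripped, holds the front edge about 3.7–4 mm up by camera (never above that in any reading); the fingers closed once on air above the handle, because the true fingertips sit about 41 mm farther back than the reported TCP.

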